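# Switch on the reflux set-up in its safe order

## Robot

A 6-joint arm with a two-finger parallel gripper is mounted at the origin on a cart in front of the work surface, level with it; the furniture and walls round the work are solid. World frame = base frame: x ahead of the robot, y to its left, z up, the work surface at z = 0. Lengths are in mm, angles in rad, forces in N, time in s.
With the tool pointing down it reaches from about 275 to 750 mm from the base axis. Payload 10.2 kg.
Tool frame: the origin (TCP) lies at the centre of the arm's flange, where the gripper is bolted on; the fingertips stand 173 mm ahead of it and the grasp point (between the pads) lies 155 mm ahead of it; z points along the fingers, y is the line along which they close (so a half turn about z gives the same grasp; the last joint's range is limited). The gripper opens to 85 mm and grips with 20 to 120 N. Pads are 22 mm wide; open, the fingers measure 114 mm over their backs; the gripper's body (76 mm by 85 mm) begins 54 mm behind the grasp point. The pads swing forward as they close: fully open they stand 13 mm farther back than shut.
Start: joints at [0.897, 0.313, 1.498, -0, 1.331, -0.223], TCP at [228.749, 472.553, 404.694] pointing down, gripper open.
Joint ranges: [-2.94, 2.94], [-0.97, 2.17], [0.19, 2.56], [-1.23, 4.37], [0.02, 3.11], [-2.88, 2.88]. Speed limits (rad/s): [2.39, 2.39, 3.01, 3.14, 3.14, 3.14].

## Interface

Orientations are given as a unit quaternion [w, x, y, z].
In Python, from rig import ctrl, imaging, monitor, job gives the robot as it stands (ctrl), with the cameras (imaging), the readings (monitor) and the job (job).
- The arm moves only by the tool send_path, called after ">>>" by a JSON object that holds its "name" and its "arguments". Schema: {"type":"object","properties":{"plan":{"type":"object","properties":{"ticks":{"type":"array","items":{"type":"array","items":{"type":"number"},"minItems":6,"maxItems":6},"minItems":1,"maxItems":8}},"additionalProperties":false,"required":["ticks"]},"aperture":{"type":"number"},"squeeze":{"type":"number"},"only":{"type":"string"},"quiet":{"type":"boolean"},"lines":{"type":"string"}},"required":["plan"],"additionalProperties":false}. plan is an object whose key "ticks" holds a list of rows, 1 to 8 of them, each of 6 numbers: dx, dy, dz in parts of the range, where 1.0 means 500 mm, then a rotation vector rx, ry, rz in shares of 90 degrees (1.0 is 90 degrees); each row is the pose to reach, as a shift and turn from the pose commanded when the call began, along the tool's axes at that moment; what a row does not reach only later rows make up. A row lasts 1/10 s, in which the tool goes at most 50 mm and 0.15 rad, less where a joint would pass 70% of its speed; a pose out of reach is approached as far as the arm can. aperture is the opening from 0.0 (shut) to 1.0 (fully open), set as the call begins (left out keeps the last). The fingers move at their own pace and stop on an object; squeeze is the grip in N (left out, the last holds). Time passes only in rows, so rows that do not move let the fingers close. The tool returns the time, the measured TCP pose, the force, the opening and the grip force at its end. only (a regular expression) keeps the lines of the reply that match it, lines (a string "A,B") keeps lines A to B, and quiet returns only ok. No shift or turn number may pass 1 either way. Input that does not fit is refused with a message, and nothing moves.
- monitor.sense(): the state, without advancing time (a new reading comes with each control period).
- imaging.capture(name): name is "scene" or "top" or "wrist"; returns the picture (420x560x3 uint8, red, green, blue); there is no depth.
- imaging.calibration(name): a dict with "fx", "fy", "cx", "cy" (pixels), "position" and "attitude" of the camera in the world. Camera axes: x right, y down, z forward; pixel columns grow to the right and rows downward; lengths in mm; the calibration is good to about 2 mm. The wrist camera is an equidistant fisheye: a pixel r from the principal point sees the ray r / f radians off the axis. A picture is of the moment at which its call begins: read the wrist's pose just before it. calibration takes no time and is no camera call; for the wrist camera it gives the pose at the moment of the call.
- job.finish_job(): hands the job in; it is judged then, once.
The state is a dict: "time_s": time; "joints": joint angles; "dq": joint speeds; "tau": joint torques, N m; "eef_pos": TCP position; "ee_rot": TCP orientation; "force": force on the tool from outside, world axes, zero at the start; "wrist_torque": the same for the moment, N m; "grip_width": opening from 0.0 (shut) to 1.0 (fully open); "grip_force": force on a finger pad.
Only numpy, scipy, OpenCV 4.12 (cv2) and the standard library are available. Lean on these libraries where they do the work, as an engineer would, in place of code of your own. Each camera call takes 0.05 s, during which the arm holds its last target. There are 200 camera calls.

## Task

Switch on the reflux set-up in its safe order by pressing the round keys on the small switch units with the fingertips: first the blue key (cooling pump), then the green key (stirrer), then the red key (heater), each pushed lightly all the way down so that it stays down. Leave the yellow key (vacuum) up, and do not knock, move or pick up anything that stands among the units.

Things in the scene. Friction and masses are not known exactly. Their poses are not given: they have to be found in the camera images.
- unit_blue: bench switch unit: white box with a grey top plate, 76 x 76 mm and 45 mm high, screwed to the bench (it cannot move); it carries one round blue key (cooling pump). Origin: centre of its underside; z up, x away from its front.
- key_blue_top (a point): centre of the flat top of the blue key, a cap of 32 mm diameter; it moves with the key. With the key up it lies 58 mm above the bench (13 mm above the unit's top plate), 8 mm toward the unit's front from the unit's centre.
- key_blue (a joint): how far the blue key is pushed down, m: 0 up, 0.008 fully down (hard stop, key still 5 mm proud of the plate). It slides straight down against about 3 N of friction, with no spring, and stays where it is left; the stop is rigid, so press slowly and stop at 6 to 8 N (the key takes 25 N at most).
- unit_green: bench switch unit: white box with a grey top plate, 76 x 76 mm and 45 mm high, screwed to the bench (it cannot move); it carries one round green key (stirrer). Origin: centre of its underside; z up, x away from its front.
- key_green_top (a point): centre of the flat top of the green key, a cap of 32 mm diameter; it moves with the key. With the key up it lies 58 mm above the bench (13 mm above the unit's top plate), 8 mm toward the unit's front from the unit's centre.
- key_green (a joint): how far the green key is pushed down, m: 0 up, 0.008 fully down (hard stop, key still 5 mm proud of the plate). It slides straight down against about 3 N of friction, with no spring, and stays where it is left; the stop is rigid, so press slowly and stop at 6 to 8 N (the key takes 25 N at most).
- unit_red: bench switch unit: white box with a grey top plate, 76 x 76 mm and 45 mm high, screwed to the bench (it cannot move); it carries one round red key (heater). Origin: centre of its underside; z up, x away from its front.
- key_red_top (a point): centre of the flat top of the red key, a cap of 32 mm diameter; it moves with the key. With the key up it lies 58 mm above the bench (13 mm above the unit's top plate), 8 mm toward the unit's front from the unit's centre.
- key_red (a joint): how far the red key is pushed down, m: 0 up, 0.008 fully down (hard stop, key still 5 mm proud of the plate). It slides straight down against about 3 N of friction, with no spring, and stays where it is left; the stop is rigid, so press slowly and stop at 6 to 8 N (the key takes 25 N at most).
- unit_yellow: bench switch unit: white box with a grey top plate, 76 x 76 mm and 45 mm high, screwed to the bench (it cannot move); it carries one round yellow key (vacuum pump). Origin: centre of its underside; z up, x away from its front.
- key_yellow_top (a point): centre of the flat top of the yellow key, a cap of 32 mm diameter; it moves with the key. With the key up it lies 58 mm above the bench (13 mm above the unit's top plate), 8 mm toward the unit's front from the unit's centre.
- key_yellow (a joint): how far the yellow key is pushed down, m: 0 up, 0.008 fully down (hard stop, key still 5 mm proud of the plate). It slides straight down against about 3 N of friction, with no spring, and stays where it is left; the stop is rigid, so press slowly and stop at 6 to 8 N (the key takes 25 N at most).
- dropper: loose brown dropper bottle with a green teat, 29 mm across, 90 mm high; bystander. Origin: centre of its underside.
- glass: loose small clear glass beaker, 48 x 54 mm, 60 mm high; bystander. Origin: centre of its underside.
- cork: loose cream stopper, 21 mm across, 18 mm high; bystander. Origin: centre of its underside.
- jar: loose small brown jar with a black lid, 39 mm across, 68 mm high; bystander. Origin: centre of its underside.
- digital_burette: tall digital burette on a big amber bottle at the robot's left, fixed, over 0.5 m tall; a thin horizontal spout 0.32 m above the bench reaches 0.16 m from its origin (underside) toward the robot, its tip bent down. Obstacle: keep the arm and hand clear, passing between it and the robot.

How it is judged (in metres and radians):
On the way, in this order (a step that is already met when the one before it is completed fails the run):
1. the blue key is pushed down (value of joint key_blue above 0.006 m), for 0.2 s.
2. the green key is pushed down (value of joint key_green above 0.006 m), for 0.2 s.
3. the red key is pushed down (value of joint key_red above 0.006 m), for 0.2 s.
At the end, for the whole second after the job is handed in: blue, green and red keys are at least 6 of their 8 mm down, the yellow key is up (under 2 mm), the dropper bottle, beaker, stopper and jar stand within 15 mm of where they were (value of joint each of key_blue, key_green, key_red above 0.006 m and value of joint key_yellow below 0.002 m and distance of each of dropper, glass, cork, jar from where it was at the start of the episode below 0.015 m); the robot touches nothing.
It fails at once if a key is pressed out of order (2.5 mm or more before the one before it is 6 mm down) ((value of joint key_green above 0.0025 m and value of joint key_blue below 0.006 m) or (value of joint key_red above 0.0025 m and value of joint key_blue below 0.006 m) or (value of joint key_red above 0.0025 m and value of joint key_green below 0.006 m)).
It fails at once if the yellow key is pressed (2 mm or more) (value of joint key_yellow above 0.002 m).
It fails at once if a switch unit or its key is pushed harder than 25 N (contact force between any of the arm, the fingers and unit_blue above 25 N or contact force between any of the arm, the fingers and unit_green above 25 N or contact force between any of the arm, the fingers and unit_red above 25 N or contact force between any of the arm, the fingers and unit_yellow above 25 N).
It fails at once if a bystander (dropper bottle, beaker, stopper, jar) is moved more than 15 mm, lifted or tipped (distance of any of dropper, glass, cork, jar from where it was at the start of the episode above 0.015 m or angle between any of dropper, glass, cork, jar's own z axis and vertical above 0.3 rad).
It also fails if it takes over 45 s, if anything falls off the work surface, if the arm or the gripper's body presses on something with over 40 N, if the wrist force passes 120 N, or if a joint passes its speed limit or range.

## Working session

There is one attempt and no reset: what is moved stays moved. The work goes in short steps, Python scripts to look and compute and a tool call to move; the robot and the scene stay as the last step left them, time stands still between calls to the robot, and variables do not carry over. Pictures are saved under pics/ and viewed, at most 10 in all, crops included, and the job is handed in when it is done.

```bash
ls; mkdir -p pics
```

Run:
```python
from rig import ctrl, imaging, monitor, job
import cv2
s=monitor.sense();print({k:s[k] for k in("time_s","eef_pos","ee_rot","force","grip_width")})
for n in("scene","top"):
    c=imaging.calibration(n);print(n,c)
    cv2.imwrite(f"pics/{n}0.png",imaging.capture(n)[:,:,::-1])
```

```text
pics
rig.py
{'time_s': 0.0, 'eef_pos': array([228.69500897, 472.52088738, 404.12371999]), 'ee_rot': array([-2.88985458e-04,  2.23468038e-01,  9.74711027e-01, -6.06015247e-04]), 'force': array([0.18242362, 0.39872182, 0.53947347]), 'grip_width': 0.9997591920969043}
scene {'fx': 416.7989355041617, 'fy': 416.7989355041617, 'cx': 277.71745074610675, 'cy': 205.6827360161195, 'position': array([ 121.57012572, -819.08759201,  514.3185594 ]), 'attitude': array([-0.52697717,  0.82353006, -0.17044179,  0.12264954])}
top {'fx': 488.7258484576681, 'fy': 488.7258484576681, 'cx': 278.71614139634215, 'cy': 210.58129573672983, 'position': array([ 312.83978428,   91.6765303 , 1352.81462079]), 'attitude': array([ 0.05602662, -0.70280033,  0.70664412, -0.05988999])}
```

View pics/scene0.png

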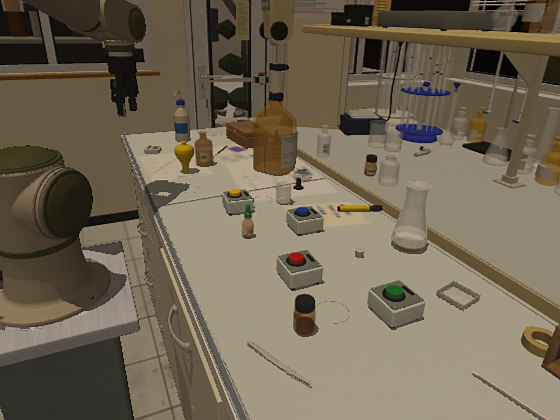

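View pics/top0.png

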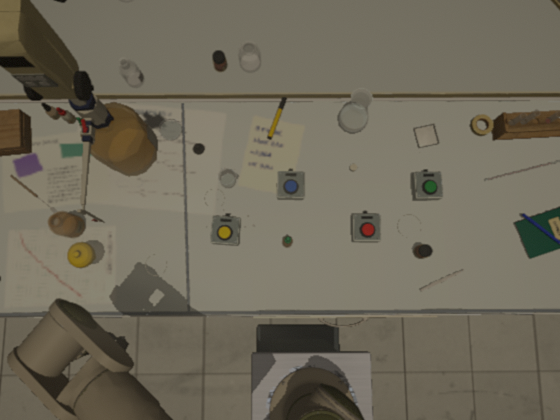

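The scene view shows the keys at about yellow (235,193), blue (303,212), red (297,258) and green (394,292). In the top view they are at yellow (225,232), blue (291,186), red (367,230) and green (430,186). The bystanders in the top view are dropper (287,240), glass (228,178), cork (353,168) and jar (423,251). I'll triangulate these next.

Create h.py:
```python
import numpy as np, cv2
from scipy.spatial.transform import Rotation as R
from rig import ctrl, imaging, monitor, job
rot=lambda q:R.from_quat(np.roll(q,-1))
def ray(c,u,v):
    d=rot(c["attitude"]).apply([(u-c["cx"])/c["fx"],(v-c["cy"])/c["fy"],1]);return np.array(c["position"]),d/np.linalg.norm(d)
def plane(c,u,v,z):
    p,d=ray(c,u,v);return p+d*(z-p[2])/d[2]
def tri(c1,a,c2,b):
    p,d=ray(c1,*a);q,e=ray(c2,*b)
    s=np.linalg.lstsq(np.stack([d,-e],1),q-p,rcond=None)[0]
    x,y=p+s[0]*d,q+s[1]*e;return (x+y)/2,np.linalg.norm(x-y)
def blob(img,col,near,r=16):
    hsv=cv2.cvtColor(img,cv2.COLOR_RGB2HSV).astype(int)
    h={"red":0,"yellow":25,"green":68,"blue":115}[col]
    dh=np.abs((hsv[...,0]-h+90)%180-90)
    m=((dh<14)&(hsv[...,1]>110)&(hsv[...,2]>45)).astype(np.uint8)
    g=np.zeros_like(m);cv2.circle(g,near,r,1,-1);m&=g
    n,l,st,ce=cv2.connectedComponentsWithStats(m);k=1+np.argmax(st[1:,4]);return ce[k],st[k]
```

Run:
```python
from h import *
T={"yellow":(225,232),"blue":(291,186),"red":(367,230),"green":(430,186)}
S={"yellow":(235,193),"blue":(303,212),"red":(297,258),"green":(394,292)}
im={n:cv2.cvtColor(cv2.imread(f"pics/{n}0.png"),cv2.COLOR_BGR2RGB) for n in("scene","top")}
ct,cs=imaging.calibration("top"),imaging.calibration("scene")
for k in T:
    a,sa=blob(im["top"],k,T[k]);b,sb=blob(im["scene"],k,S[k])
    x,g=tri(ct,a,cs,b);print(k,a.round(1),sa[2:],b.round(1),sb[2:],x.round(1),"gap",g.round(1),"plane58",plane(ct,*a,58).round(1))
for n,p,z in(("dropper",(287,240),85),("glass",(228,178),60),("cork",(353,168),18),("jar",(423,251),68)):print(n,plane(ct,*p,z).round())
print(imaging.calibration("wrist"))
```

```text
yellow [224.1 232. ] [ 13  13 139] [234.  192.5] [11  8 79] [469.5 230.9  52.1] gap 2.7 plane58 [470.1 229.9  58. ]
blue [291.1 186.3] [ 9  9 59] [301.8 210.4] [12  8 78] [594.   50.4  52.9] gap 1.9 plane58 [593.8  50.1  58. ]
red [367.5 229.1] [ 14  13 137] [295.9 257.8] [ 15  12 157] [ 475.4 -153.5   52.5] gap 2.5 plane58 [ 475.8 -153.    58. ]
green [430.1 186.1] [ 11  12 102] [393.7 291.4] [ 17  14 193] [ 592.4 -328.1   52. ] gap 2.9 plane58 [ 592.4 -327.    58. ]
dropper [445.  63.  85.]
glass [617. 221.  60.]
cork [ 654. -126.   18.]
jar [ 416. -295.   68.]
{'fx': 325.19226210127806, 'fy': 325.19226210127806, 'cx': 279.02750624715253, 'cy': 208.6289184840832, 'position': array([154.07778231, 507.06058153, 373.63933397]), 'attitude': array([0.13632684, 0.8361666 , 0.52439277, 0.08516238])}
```

Each triangulated cap centre is at z≈52, consistent with a 58 mm top plus the visible sides, and the planar positions agree to 1 mm. I'll move off toward the robot's middle first, shutting the gripper and staying clear of the burette.

Careful with the scale: shifts go in shares of 500 mm and turns go in shares of 90 degrees. That gives: -290 mm / 500 = -0.58, -255 mm / 500 = -0.51.

>>> {"name": "send_path", "arguments": {"plan": {"ticks":[[-0.06,-0.07,0,0,0,0],[-0.13,-0.15,0,0,0,0],[-0.19,-0.22,0,0,0,0],[-0.26,-0.3,0,0,0,0],[-0.32,-0.37,0,0,0,0],[-0.38,-0.44,0,0,0,0],[-0.44,-0.51,0,0,0,0],[-0.5,-0.58,0,0,0,0]]}, "aperture": 0, "squeeze": 20}}

```text
time_s: 0.9
eef_pos: [327.2, 100.9, 404.7]
ee_rot: [0.0, 0.223, 0.975, 0.0]
force: [0.4, 0.3, 0.0]
grip_width: -0.003
grip_force: 0.0
```

Create go.py:
```python
import sys
from h import *
s=monitor.sense();t=np.array([float(a) for a in sys.argv[1:4]])
print(s["time_s"],s["eef_pos"].round(1),s["grip_width"],s["force"].round(2),"tool shift",rot(s["ee_rot"]).inv().apply(t-s["eef_pos"]).round(1))
```

```bash
python3 go.py 594 50 300
```

```text
0.9 [327.2 100.9 404.7] -0.003405079783458463 [0.43 0.33 0.02] tool shift [-262.3   70.4  104.8]
```

Converted, -262 mm / 500 = -0.524, -215 mm / 500 = -0.43.

>>> {"name": "send_path", "arguments": {"plan": {"ticks":[[-0.08,0.022,0,0,0,0],[-0.16,0.044,0,0,0,0],[-0.25,0.068,0.04,0,0,0],[-0.34,0.092,0.1,0,0,0],[-0.43,0.116,0.16,0,0,0],[-0.524,0.14,0.208,0,0,0],[-0.524,0.14,0.25,0,0,0],[-0.524,0.14,0.25,0,0,0]]}}}

```text
time_s: 1.7
eef_pos: [594.2, 50.9, 275.1]
ee_rot: [-0.004, 0.224, 0.975, -0.0]
force: [0.4, -0.1, 0.2]
grip_width: 0.0
grip_force: 0.0
```

```bash
python3 go.py 594 50 240
```

Run:
```python
from h import *
c=imaging.calibration("wrist");print(c);cv2.imwrite("pics/w1.png",imaging.capture("wrist")[:,:,::-1])
# expected pixel of the blue key top
p=rot(c["attitude"]).inv().apply(np.array([594,50,58])-c["position"]);th=np.arctan2(np.hypot(p[0],p[1]),p[2]);print(c["cx"]+c["fx"]*th*p[0]/np.hypot(p[0],p[1]),c["cy"]+c["fy"]*th*p[1]/np.hypot(p[0],p[1]))
```

```text
1.7 [594.2  50.9 275.1] 0.0001852632039013823 [ 0.42 -0.15  0.24] tool shift [-0.5 -0.8 35.1]
{'fx': 325.19226210127806, 'fy': 325.19226210127806, 'cx': 279.02750624715253, 'cy': 208.6289184840832, 'position': array([519.32114896,  85.56058466, 245.10149751]), 'attitude': array([0.13388501, 0.83677442, 0.52444381, 0.08271672])}
280.5450538446303 241.20628507263598
```

View pics/w1.png

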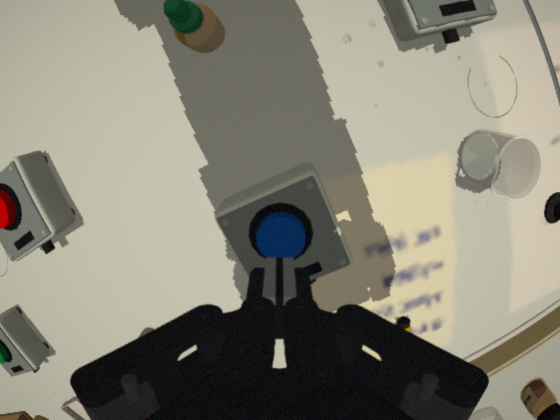

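The wrist view shows the blue cap at about (281,237), against a prediction of (280.5,241). That is within 2–3 mm, and the shut fingertips are directly over it. I'll approach to just above the key.

Converted, 35 mm / 500 = 0.07, 30 mm / 500 = 0.06.

```bash
python3 go.py 594 50 240
```

```text
1.75 [593.6  51.3 277.7] -0.0012034436738445106 [0.47 0.51 0.62] tool shift [-1.1 -1.  37.7]
```

>>> {"name": "send_path", "arguments": {"plan": {"ticks":[[0,0,0.02,0,0,0],[0,0,0.04,0,0,0],[0,0,0.06,0,0,0],[0,0,0.07,0,0,0],[0,0,0.07,0,0,0],[0,0,0.07,0,0,0]]}}}

```text
time_s: 2.35
eef_pos: [593.8, 51.5, 245.0]
ee_rot: [0.0, 0.223, 0.975, 0.0]
force: [-0.5, -0.9, 0.0]
grip_width: -0.001
grip_force: 0.0
```

Converted, 16 mm / 500 = 0.032, 15 mm / 500 = 0.03.

>>> {"name": "send_path", "arguments": {"plan": {"ticks":[[0,0,0.008,0,0,0],[0,0,0.016,0,0,0],[0,0,0.022,0,0,0],[0,0,0.024,0,0,0],[0,0,0.026,0,0,0],[0,0,0.028,0,0,0],[0,0,0.03,0,0,0],[0,0,0.032,0,0,0]]}}}

```text
time_s: 3.15
eef_pos: [593.8, 51.5, 228.9]
ee_rot: [0.0, 0.223, 0.975, -0.0]
force: [-0.7, -0.4, 1.9]
grip_width: 0.002
grip_force: 1.5
```

>>> {"name": "send_path", "arguments": {"plan": {"ticks":[[0,0,0.0014,0,0,0],[0,0,0.0028,0,0,0],[0,0,0.004,0,0,0],[0,0,0.004,0,0,0]]}}}

```text
time_s: 3.55
eef_pos: [593.8, 51.5, 226.7]
ee_rot: [0.0, 0.223, 0.975, 0.0]
force: [-1.0, 0.7, 1.9]
grip_width: -0.002
grip_force: 1.0
```

>>> {"name": "send_path", "arguments": {"plan": {"ticks":[[0,0,0.001,0,0,0],[0,0,0.002,0,0,0],[0,0,0.003,0,0,0],[0,0,0.004,0,0,0],[0,0,0.005,0,0,0],[0,0,0.005,0,0,0]]}}}

```text
time_s: 4.15
eef_pos: [593.8, 51.4, 224.1]
ee_rot: [0.0, 0.224, 0.975, 0.0]
force: [0.5, 0.4, 1.5]
grip_width: -0.0
grip_force: 0.9
```

>>> {"name": "send_path", "arguments": {"plan": {"ticks":[[0,0,0.0006,0,0,0],[0,0,0.0012,0,0,0],[0,0,0.0012,0,0,0]]}}}

```text
time_s: 4.45
eef_pos: [593.8, 51.5, 223.6]
ee_rot: [0.0, 0.223, 0.975, 0.0]
force: [1.3, 0.4, 3.0]
grip_width: -0.001
grip_force: 1.2
```

Converted, 0.5 mm / 500 = 0.001, 0.3 mm / 500 = 0.0006.

>>> {"name": "send_path", "arguments": {"plan": {"ticks":[[0,0,0.0006,0,0,0],[0,0,0.001,0,0,0],[0,0,0.001,0,0,0]]}}}

```text
time_s: 4.75
eef_pos: [593.8, 51.5, 223.5]
ee_rot: [0.0, 0.223, 0.975, -0.0]
force: [-0.4, 0.4, 4.1]
grip_width: -0.001
grip_force: 2.9
```

Converted, 0.6 mm / 500 = 0.0012, 0.3 mm / 500 = 0.0006.

>>> {"name": "send_path", "arguments": {"plan": {"ticks":[[0,0,0.0006,0,0,0],[0,0,0.0012,0,0,0],[0,0,0.0012,0,0,0]]}}}

```text
time_s: 5.05
eef_pos: [593.8, 51.5, 223.4]
ee_rot: [0.0, 0.223, 0.975, -0.0]
force: [-1.9, -0.8, 9.3]
grip_width: 0.002
grip_force: 5.2
```

The hard stop is reached: z held at 223.4 mm while the force rose to 9 N. Next I'll lift and traverse to green.

Converted, -136 mm / 500 = -0.272, -102 mm / 500 = -0.204.

>>> {"name": "send_path", "arguments": {"plan": {"ticks":[[0,0,-0.01,0,0,0],[0,0,-0.04,0,0,0],[0,0,-0.08,0,0,0],[0,0,-0.12,0,0,0],[-0.032,-0.068,-0.12,0,0,0],[-0.064,-0.136,-0.12,0,0,0],[-0.096,-0.204,-0.12,0,0,0],[-0.128,-0.272,-0.12,0,0,0]]}}}

```text
time_s: 5.85
eef_pos: [591.8, -100.2, 282.3]
ee_rot: [-0.0, 0.223, 0.975, 0.0]
force: [0.6, -0.7, -0.1]
grip_width: 0.002
grip_force: 0.0
```

>>> {"name": "send_path", "arguments": {"plan": {"ticks":[[-0.032,-0.068,0,0,0,0],[-0.064,-0.136,0,0,0,0],[-0.096,-0.204,0,0,0,0],[-0.128,-0.272,0,0,0,0],[-0.16,-0.34,0,0,0,0],[-0.198,-0.41,0,0,0,0],[-0.198,-0.41,0,0,0,0],[-0.198,-0.41,0,0,0,0]]}}}

```text
time_s: 6.65
eef_pos: [591.6, -327.0, 281.7]
ee_rot: [-0.001, 0.224, 0.975, 0.0]
force: [-0.0, 1.1, -0.4]
grip_width: 0.002
grip_force: 0.0
```

```bash
python3 go.py 592.4 -327.5 240
```

Run:
```python
from h import *
cv2.imwrite("pics/s2.png",imaging.capture("scene")[:,:,::-1])
cv2.imwrite("pics/w2.png",imaging.capture("wrist")[:,:,::-1])
```

```text
6.65 [ 591.6 -327.   281.7] 0.0022176644416621698 [-0.01  1.1  -0.38] tool shift [-1.  -0.2 41.7]
```

View pics/w2.png

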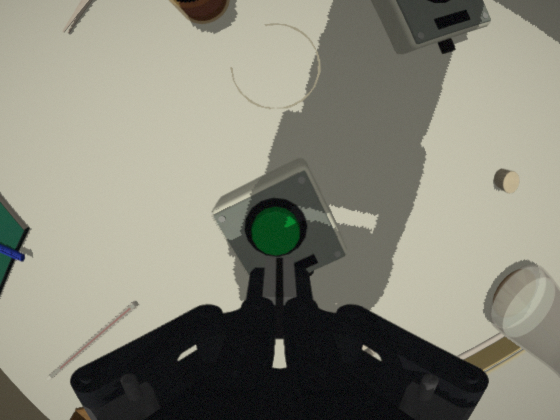

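View pics/s2.png

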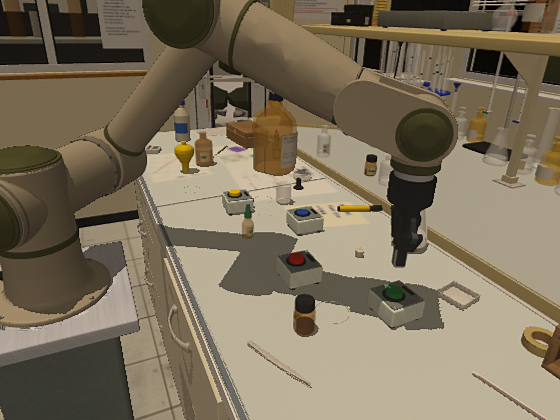

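The fingertips are over the green unit, with the cap at about (276,230) in the wrist view. In the scene view the blue key is visibly lower, at (303,212), and the bystanders have not moved. I'll refine the green and red positions from the wrist picture.

Run:
```python
from h import *
c=imaging.calibration("wrist");im=cv2.cvtColor(cv2.imread("pics/w2.png"),cv2.COLOR_BGR2RGB)
u,st=blob(im,"green",(276,230),40);d=(u-[c["cx"],c["cy"]])/c["fx"];t=np.hypot(*d)
v=rot(c["attitude"]).apply([*(d/t*np.sin(t)),np.cos(t)]);p=c["position"];print(u,st,p+v*(58-p[2])/v[2])
```

```bash
python3 go.py 592.4 -327.5 240
```

```text
[275.19008264 230.88980716] [ 252  207   48   49 1815] [ 588.2111803  -327.73675662   58.        ]
6.75 [ 592.  -325.5  282.2] 0.00045064780050371777 [-0.19 -0.41 -0.49] tool shift [-1.2 -1.7 42.2]
```

Converted, 52 mm / 500 = 0.104, 51 mm / 500 = 0.102.

>>> {"name": "send_path", "arguments": {"plan": {"ticks":[[0,-0.004,0.03,0,0,0],[0,-0.004,0.06,0,0,0],[0,-0.004,0.08,0,0,0],[0,-0.004,0.092,0,0,0],[0,-0.004,0.098,0,0,0],[0,-0.004,0.1,0,0,0],[0,-0.004,0.102,0,0,0],[0,-0.004,0.104,0,0,0]]}}}

```text
time_s: 7.55
eef_pos: [591.1, -328.3, 230.9]
ee_rot: [0.0, 0.224, 0.975, -0.0]
force: [-0.8, 0.2, 0.2]
grip_width: -0.001
grip_force: 0.0
```

>>> {"name": "send_path", "arguments": {"plan": {"ticks":[[0,0,0.0014,0,0,0],[0,0,0.0028,0,0,0],[0,0,0.004,0,0,0],[0,0,0.0054,0,0,0],[0,0,0.0068,0,0,0],[0,0,0.008,0,0,0],[0,0,0.008,0,0,0]]}}}

```text
time_s: 8.25
eef_pos: [591.1, -328.3, 226.5]
ee_rot: [0.0, 0.223, 0.975, -0.0]
force: [1.7, -1.6, 2.2]
grip_width: -0.003
grip_force: 1.0
```

Converted, 2.5 mm / 500 = 0.005, 2 mm / 500 = 0.004.

>>> {"name": "send_path", "arguments": {"plan": {"ticks":[[0,0,0.001,0,0,0],[0,0,0.002,0,0,0],[0,0,0.003,0,0,0],[0,0,0.004,0,0,0],[0,0,0.005,0,0,0],[0,0,0.005,0,0,0]]}}}

```text
time_s: 8.85
eef_pos: [591.1, -328.3, 224.0]
ee_rot: [0.0, 0.224, 0.975, -0.0]
force: [2.5, -0.8, 2.2]
grip_width: -0.002
grip_force: 1.3
```

>>> {"name": "send_path", "arguments": {"plan": {"ticks":[[0,0,0.0006,0,0,0],[0,0,0.0012,0,0,0],[0,0,0.0012,0,0,0]]}}}

```text
time_s: 9.15
eef_pos: [591.1, -328.3, 223.5]
ee_rot: [0.0, 0.223, 0.975, -0.0]
force: [1.1, -0.5, 3.6]
grip_width: -0.0
grip_force: 1.8
```

Converted, 0.5 mm / 500 = 0.001, 0.3 mm / 500 = 0.0006.

>>> {"name": "send_path", "arguments": {"plan": {"ticks":[[0,0,0.0006,0,0,0],[0,0,0.001,0,0,0],[0,0,0.001,0,0,0]]}}}

```text
time_s: 9.45
eef_pos: [591.1, -328.3, 223.4]
ee_rot: [0.0, 0.223, 0.975, -0.0]
force: [0.2, 0.7, 6.7]
grip_width: 0.002
grip_force: 3.4
```

Green is at its stop, at 223.4 mm and 6.7 N. On to red.

Converted, 144 mm / 500 = 0.288, 108 mm / 500 = 0.216.

>>> {"name": "send_path", "arguments": {"plan": {"ticks":[[0,0,-0.01,0,0,0],[0,0,-0.04,0,0,0],[0,0,-0.08,0,0,0],[0,0,-0.12,0,0,0],[0.072,0.042,-0.12,0,0,0],[0.144,0.086,-0.12,0,0,0],[0.216,0.128,-0.12,0,0,0],[0.288,0.17,-0.12,0,0,0]]}}}

```text
time_s: 10.25
eef_pos: [497.2, -187.6, 283.5]
ee_rot: [-0.0, 0.224, 0.975, 0.0]
force: [0.7, -0.8, 0.6]
grip_width: -0.003
grip_force: 0.0
```

>>> {"name": "send_path", "arguments": {"plan": {"ticks":[[0.036,0.022,0,0,0,0],[0.072,0.044,0,0,0,0],[0.072,0.044,0,0,0,0],[0.072,0.044,0,0,0,0],[0.072,0.044,0,0,0,0]]}}}

```text
time_s: 10.75
eef_pos: [476.1, -154.3, 283.2]
ee_rot: [0.0, 0.224, 0.975, -0.0]
force: [-0.1, 0.3, 0.0]
grip_width: -0.002
grip_force: 0.0
```

Run:
```python
from h import *
c=imaging.calibration("wrist");im=imaging.capture("wrist");cv2.imwrite("pics/w3.png",im[:,:,::-1])
u,st=blob(im,"red",(278,232),45);d=(u-[c["cx"],c["cy"]])/c["fx"];t=np.hypot(*d)
v=rot(c["attitude"]).apply([*(d/t*np.sin(t)),np.cos(t)]);p=c["position"];print(u,st,p+v*(58-p[2])/v[2])
```

```bash
python3 go.py 474 -153 240
```

```text
[278.88024883 226.96371177] [ 255  202   49   50 1929] [ 471.43214281 -153.61170195   58.        ]
10.8 [ 476.  -154.3  283. ] 0.0035782847513599714 [-0.2  -0.71  0.5 ] tool shift [ 2.4  0.3 43. ]
```

View pics/w3.png

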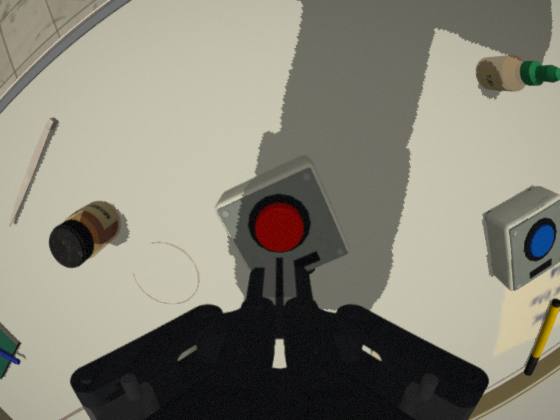

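The red cap is at (279,227), dead ahead of the fingertips. The jar (85,235) and dropper (515,72) are well clear. I'll shift 2 mm and press.

Converted, 52 mm / 500 = 0.104, 51 mm / 500 = 0.102.

>>> {"name": "send_path", "arguments": {"plan": {"ticks":[[0.004,0,0.03,0,0,0],[0.004,0,0.06,0,0,0],[0.004,0,0.08,0,0,0],[0.004,0,0.092,0,0,0],[0.004,0,0.098,0,0,0],[0.004,0,0.1,0,0,0],[0.004,0,0.102,0,0,0],[0.004,0,0.104,0,0,0]]}}}

```text
time_s: 11.6
eef_pos: [473.9, -152.7, 231.2]
ee_rot: [0.0, 0.223, 0.975, -0.0]
force: [0.6, -0.7, 2.2]
grip_width: 0.001
grip_force: 1.5
```

>>> {"name": "send_path", "arguments": {"plan": {"ticks":[[0,0,0.0014,0,0,0],[0,0,0.0028,0,0,0],[0,0,0.004,0,0,0],[0,0,0.0054,0,0,0],[0,0,0.0068,0,0,0],[0,0,0.008,0,0,0],[0,0,0.008,0,0,0]]}}}

```text
time_s: 12.3
eef_pos: [473.9, -152.7, 226.9]
ee_rot: [0.0, 0.223, 0.975, -0.0]
force: [1.6, -0.6, 1.4]
grip_width: 0.001
grip_force: 1.0
```

Converted, 2.5 mm / 500 = 0.005, 2 mm / 500 = 0.004.

>>> {"name": "send_path", "arguments": {"plan": {"ticks":[[0,0,0.001,0,0,0],[0,0,0.002,0,0,0],[0,0,0.003,0,0,0],[0,0,0.004,0,0,0],[0,0,0.005,0,0,0],[0,0,0.005,0,0,0]]}}}

```text
time_s: 12.9
eef_pos: [473.8, -152.7, 224.3]
ee_rot: [0.0, 0.224, 0.975, -0.0]
force: [2.0, -1.3, 2.5]
grip_width: -0.001
grip_force: 1.3
```

>>> {"name": "send_path", "arguments": {"plan": {"ticks":[[0,0,0.0006,0,0,0],[0,0,0.0012,0,0,0],[0,0,0.0012,0,0,0]]}}}

```text
time_s: 13.2
eef_pos: [473.8, -152.7, 223.8]
ee_rot: [0.0, 0.224, 0.975, 0.0]
force: [2.2, -0.3, 1.9]
grip_width: 0.005
grip_force: 1.2
```

Converted, 0.6 mm / 500 = 0.0012, 0.3 mm / 500 = 0.0006.

>>> {"name": "send_path", "arguments": {"plan": {"ticks":[[0,0,0.0006,0,0,0],[0,0,0.0012,0,0,0],[0,0,0.0012,0,0,0]]}}}

```text
time_s: 13.5
eef_pos: [473.8, -152.7, 223.4]
ee_rot: [0.0, 0.223, 0.975, -0.0]
force: [1.3, -0.5, 5.7]
grip_width: -0.001
grip_force: 3.0
```

Converted, 0.4 mm / 500 = 0.0008, 0.2 mm / 500 = 0.0004.

>>> {"name": "send_path", "arguments": {"plan": {"ticks":[[0,0,0.0004,0,0,0],[0,0,0.0008,0,0,0],[0,0,0.0008,0,0,0]]}}}

```text
time_s: 13.8
eef_pos: [473.8, -152.7, 223.4]
ee_rot: [0.0, 0.223, 0.975, -0.0]
force: [-1.8, 0.3, 10.4]
grip_width: -0.003
grip_force: 5.2
```

Red is at its stop. I'll lift clear and check.

Converted, -140 mm / 500 = -0.28, -100 mm / 500 = -0.2.

>>> {"name": "send_path", "arguments": {"plan": {"ticks":[[0,0,-0.01,0,0,0],[0,0,-0.05,0,0,0],[0,0,-0.12,0,0,0],[0,0,-0.2,0,0,0],[0,0,-0.28,0,0,0],[0,0,-0.28,0,0,0],[0,0,-0.28,0,0,0]]}}}

```text
time_s: 14.5
eef_pos: [473.5, -152.5, 362.6]
ee_rot: [-0.0, 0.223, 0.975, 0.0]
force: [-0.9, -0.2, -1.3]
grip_width: -0.001
grip_force: 0.0
```

Run:
```python
from h import *
im=imaging.capture("scene");cv2.imwrite("pics/s4.png",cv2.resize(im[160:350,200:450],None,fx=3,fy=3)[:,:,::-1])
```

```text
(no output)
```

View pics/s4.png

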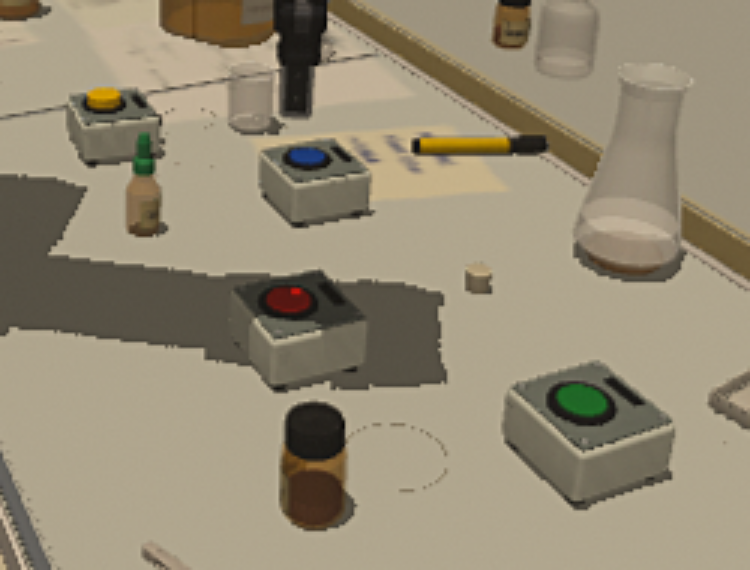

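In the crop, blue (307,157), red (288,300) and green (582,402) are all down and yellow (103,98) is up. The bystanders are in place and the robot is clear.

```bash
python3 -c "
from rig import ctrl, imaging, monitor, job
print(job.finish_job())"
```

```text
the job is handed in; nothing more can be done
None
```

I pressed the blue, green and red keys in that order, each to its hard stop (peak about 10 N). Yellow was left up, no bystander was touched, and the job was handed in at about 14.6 s; no verdict came back.

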